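Register the photomask carrier in the corner stop

ROBOT

A 6-joint arm with a two-finger parallel gripper is mounted at the origin on the work surface. World frame = base frame: x ahead of the robot, y to its left, z up, the work surface at z = 0. Lengths are in m, angles in rad, forces in N, time in s.
With the tool pointing down it reaches from about 0.375 to 0.825 m from the base axis. Payload 5.5 kg.
Tool frame: the origin (TCP) lies midway between the tips of the shut fingers; the grasp point (between the pads) lies env.grasp_offset behind it (env.grasp_offset is the distance from the TCP to the grasp point, in m); z points along the fingers, y is the line along which they close (so a half turn about z gives the same grasp; the last joint's range is limited). The gripper opens to 85 mm and grips with 20 to 120 N. Pads are 22 mm wide; open, the fingers measure 114 mm over their backs; the gripper's body (76 mm by 85 mm) begins 54 mm behind the grasp point. The pads swing forward as they close: fully open they stand 13 mm farther back than shut.
Start: joints at [1.209, 0.314, -0.047, 1.21, 0, 1.571], TCP at [0.212, 0.561, 0.205] pointing down, gripper open.
Joint ranges: [-2.67, 2.67], [-0.69, 1.73], [-1.03, 1.25], [-2.08, 2.16], [-1.42, 1.45], [-3.14, 3.14]. Speed limits (rad/s): [2.39, 2.39, 3.01, 3.14, 3.14, 3.14].

INTERFACE

Orientations are given as a unit quaternion [w, x, y, z].
In Python, from cell import env gives the robot as it stands.
- The arm moves only by the shell command python3 -m crank 'ROWS' [OPENING]. ROWS is JSON, a list of rows, each a list of 4 numbers: the shift along the tool's x, y, z in mm, then the turn about the tool's z in degrees. A call has 1 to 20 rows; each row is the pose to reach, as a shift and turn from the pose commanded when the call began, along the tool's axes at that moment; what a row does not reach only later rows make up. A row lasts 1/10 s, in which the tool goes at most 50 mm and 8.59 degrees, less where a joint would pass 70% of its speed; a pose out of reach is approached as far as the arm can. A call with a gripper value outside its range is refused whole. OPENING is the opening in per cent of the stroke, from 0 (shut) to 100 (fully open), set as the call begins (- or left out, the last holds). The fingers move at their own pace and stop on an object; the grip force is fixed at half the most. Time passes only in rows, so rows that repeat a pose let the fingers close. It gives the time, the measured TCP pose, the force, the opening and the grip force at its end, in the units of the state.
- env.get_state(): the state, without advancing time (a new reading comes with each control period).
- env.snapshot(name): name is "scene" or "side" or "wrist"; returns (picture, depth): 384x512x3 uint8, red, green, blue; 384x512 float32, m along the optical axis (not along the pixel's ray), 0 where there is no reading.
- env.get_calibration(name): a dict with "fx", "fy", "cx", "cy" (pixels), "world_to_cam" (4x4, takes a point from world to camera coordinates). Camera axes: x right, y up, looking along -z (the intrinsics and any distortion apply to the point x, -y, -z); pixel columns grow to the right and rows downward; lengths in m; the calibration is good to about 2 mm. A picture is of the moment at which its call begins: read the wrist's pose just before it. get_calibration takes no time and is no camera call; for the wrist camera it gives the pose at the moment of the call.
- env.finish_job(): hands the job in; it is judged then, once.
The state is a dict: "time": time; "joint_positions": joint angles; "qd": joint speeds; "tau": joint torques, N m; "tool_pos": TCP position; "orientation": TCP orientation; "force": force on the tool from outside, world axes, zero at the start; "moment": the same for the moment, N m; "finger_gap": opening from 0.0 (shut) to 1.0 (fully open); "gripper_force": force on a finger pad.
Only numpy, scipy, OpenCV 4.12 (cv2) and the standard library are available. Lean on these libraries where they do the work, as an engineer would, in place of code of your own. Each camera call takes 0.05 s, during which the arm holds its last target. There are 200 camera calls.

TASK

Push the black photomask carrier along the aluminium plate with your fingertips until it is seated squarely in the corner, flush against both blue fences, then move clear. Only push it: it must stay flat on the plate and never be lifted. Leave the amber bottle, the red loupe and the round wafer box where they stand.

Things in the scene. Friction and masses are not known exactly. Their poses are not given: they have to be found in the camera images.
- plate: Fixed aluminium plate 300 x 300 mm, its top 10 mm above the bench. Origin on the bench; the plate spans x, y from -160 to +140 mm. Two blue fences, 16 mm thick, tops 28 mm above the bench, form an L: one has its inner face at x = +100 mm (y -100 to +116), the other at y = +100 mm (x -60 to +100). The carrier is pushed to the plate's +x and +y. Position and yaw vary.
- corner (a point): The inside corner of the two fences, on the plate's top surface: plate frame (100, 100, 10) mm; axes as the plate's.
- carrier: Loose flat black box with an amber window: 90 mm along its x, 110 along y, 22 high, 0.25 to 0.5 kg, slides with ordinary friction; too wide to grasp. Origin: centre of underside, z up. Starts on the open part of the plate within 0.35 rad of the plate's yaw. Seated, its +x and +y faces touch the fences, its axes are parallel to the plate's and its origin is at plate frame (55, 45, 10) mm.
- bottle: Small amber bottle, 38 mm diameter, 62 mm high. Loose, a bystander: leave it standing. It stands on the bench just off one edge of the plate. Origin: centre of its underside, z up.
- loupe: Red magnifier loupe, a waisted drum 42 mm diameter, 42 mm high. Loose, a bystander: leave it standing. It stands on the bench just off one edge of the plate. Origin: centre of its underside, z up.
- waferbox: Round green wafer box with a white lid, 60 mm diameter, 22 mm high. Loose, a bystander: leave it standing. It stands on the bench just off one edge of the plate. Origin: centre of its underside, z up.
Things that resemble listed ones, but are neither listed nor needed, are in the scene too. There is more than one size of the carrier; the job needs the smallest.

How it is judged:
At the end, for the whole second after the job is handed in: The carrier lies flat and at rest on the plate, its centre within 3 mm of the seated place in both directions (at most 3 mm gap to either fence), square to the fences within 0.04 rad; the three bystanders are within 15 mm of where they stood (x of carrier in the frame of plate between 0.052 and 0.058 m and y of carrier in the frame of plate between 0.042 and 0.048 m and angle between the x axis of carrier and the x axis of plate, either way round below 0.04 rad and height (world z) of carrier below 0.013 m and angle between carrier's own z axis and vertical below 0.05 rad and linear speed of carrier below 0.01 m/s and distance of each of bottle, loupe, waferbox from where it was at the start of the episode below 0.015 m); the robot touches nothing.
It fails at once if the carrier is lifted more than 8 mm off the plate or tipped by more than 0.15 rad (height (world z) of carrier above 0.018 m or angle between carrier's own z axis and vertical above 0.15 rad).
It fails at once if the amber bottle is shifted by more than 15 mm or knocked over (distance of bottle from where it was at the start of the episode above 0.015 m or angle between bottle's own z axis and vertical above 0.3 rad).
It fails at once if the red loupe is shifted by more than 15 mm or knocked over (distance of loupe from where it was at the start of the episode above 0.015 m or angle between loupe's own z axis and vertical above 0.3 rad).
It fails at once if the round wafer box is shifted by more than 15 mm or knocked over (distance of waferbox from where it was at the start of the episode above 0.015 m or angle between waferbox's own z axis and vertical above 0.3 rad).
It also fails if it takes over 72 s, if anything falls off the work surface, if the arm or the gripper's body presses on something with over 40 N, if the wrist force passes 120 N, or if a joint passes its speed limit or range.

## Working session

There is one attempt and no reset: what is moved stays moved. The work goes in short steps, Python scripts to look and compute and a shell command to move; the robot and the scene stay as the last step left them, time stands still between calls to the robot, and variables do not carry over. Pictures are saved under pics/ and viewed, at most 13 in all, crops included, and the job is handed in when it is done.

```bash
mkdir -p pics; ls
python3 - <<'E'
from cell import env
import cv2,numpy as np
for n in("scene","side"):
    p,d=env.snapshot(n); cv2.imwrite(f"pics/{n}0.png",p[:,:,::-1]); np.savez(f"{n}0.npz",p=p,d=d)
    c=env.get_calibration(n); print(n,{k:(np.round(v,4).tolist()) for k,v in c.items()})
s=env.get_state();print(s)
E
```

```text
pics
scene {'fx': 467.6536, 'fy': 467.6536, 'cx': 248.7253, 'cy': 197.1588, 'world_to_cam': [[-0.7601, 0.6496, -0.0132, 0.448], [-0.3714, -0.4176, 0.8293, 0.1298], [0.5332, 0.6353, 0.5587, -1.3235], [0.0, 0.0, 0.0, 1.0]]}
side {'fx': 431.2783, 'fy': 431.2783, 'cx': 260.2722, 'cy': 183.8443, 'world_to_cam': [[0.9907, -0.1341, -0.0219, -0.5178], [0.0807, 0.4508, 0.889, -0.0701], [-0.1094, -0.8825, 0.4575, -1.0565], [0.0, 0.0, 0.0, 1.0]]}
{'time': 0.1, 'joint_positions': array([ 1.20894889e+00,  3.14141177e-01, -4.79669486e-02,  1.21017496e+00,
        3.57701280e-05,  1.57084471e+00]), 'qd': array([ 0.00090762, -0.00195243,  0.00325138, -0.00122056, -0.00136688,
       -0.0015472 ]), 'tau': array([ 3.51468589e-04, -5.40769100e+01,  3.40540302e+01,  1.12718053e-02,
       -5.78728361e-06,  1.08648672e-05]), 'tool_pos': array([0.21219806, 0.56064507, 0.20413459]), 'orientation': array([-1.51337519e-04,  1.79962048e-01,  9.83673273e-01, -7.28029016e-04]), 'force': array([0.20677296, 0.27153752, 0.58497159]), 'moment': array([ 0.00120557, -0.00463131, -0.02534547]), 'gripper_force': 0.0, 'finger_gap': 0.9998730323259687}
```

View pics/scene0.png

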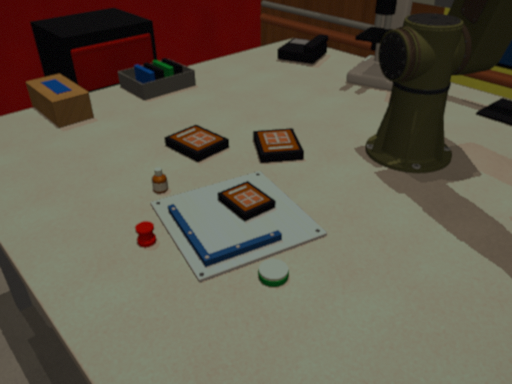

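View pics/side0.png

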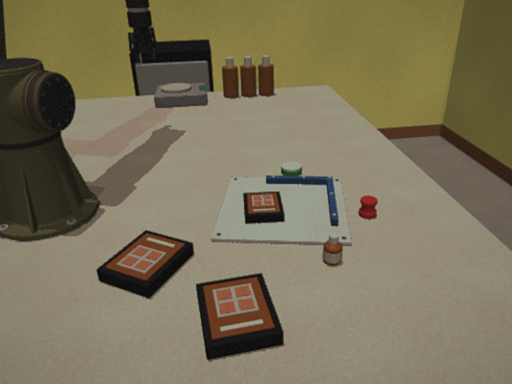

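The scene view shows the carriers at (197,141) and (277,144), both larger and on the bench, and a smaller one on the plate at (246,199). The fences meet at (207,258). The bottle is at (160,182), the loupe at (146,234) and the wafer box at (273,272). The side view shows the plate carrier at (263,206) and larger ones at (147,260) and (238,312). I choose the one on the plate and will check it by size and a crop.

```bash
cat > h.py <<'E'
import numpy as np, cv2
from cell import env
def ray(c,uv,z):
    "pixels -> world points on the plane z"
    M=np.linalg.inv(c["world_to_cam"]); uv=np.atleast_2d(uv).astype(float)
    d=np.c_[(uv[:,0]-c["cx"])/c["fx"],-(uv[:,1]-c["cy"])/c["fy"],-np.ones(len(uv))]@M[:3,:3].T
    o=M[:3,3]; return o+d*((z-o[2])/d[:,2])[:,None]
def cloud(c,d):
    v,u=np.indices(d.shape); M=np.linalg.inv(c["world_to_cam"])
    P=np.stack([(u-c["cx"])/c["fx"]*d,-(v-c["cy"])/c["fy"]*d,-d],-1)
    return P@M[:3,:3].T+M[:3,3]
def rect(pts):
    r=cv2.minAreaRect((pts[:,:2]*1000).astype(np.float32)); return np.round(r[0],1),np.round(r[1],1),round(r[2],2)
def proj(c,P):
    q=c["world_to_cam"]@np.r_[P,1]; return c["cx"]+c["fx"]*q[0]/-q[2], c["cy"]-c["fy"]*q[1]/-q[2]
E
python3 - <<'E'
from h import *
for n in("scene","side"):
    f=np.load(n+"0.npz");p,d=f["p"],f["d"];c=env.get_calibration(n);W=cloud(c,d)
    hsv=cv2.cvtColor(p,cv2.COLOR_RGB2HSV);H,S,V=cv2.split(hsv);z=W[...,2]
    box=np.zeros(V.shape,bool)
    if n=="scene": box[150:300,120:340]=1
    else: box[150:280,210:400]=1
    print(n)
    blue=box&(H>95)&(H<130)&(S>120); ft=blue&(abs(z-.028)<.006)
    k=cv2.findContours(blue.astype(np.uint8),0,2)[0]; k=max(k,key=cv2.contourArea)
    print(" blue",blue.sum(),ft.sum(),"z",np.round(np.percentile(z[blue],[5,50,95]),4),rect(ray(c,np.argwhere(ft)[:,::-1],.028)))
    plate=box&(S<70)&(abs(z-.01)<.004)&(V>100)
    print(" plate z",np.median(z[plate]) if plate.any() else 0)
    cu=(246,199) if n=="scene" else (263,206)
    car=np.zeros(V.shape,bool);car[cu[1]-28:cu[1]+28,cu[0]-40:cu[0]+40]=1
    car&=(z>.026)&(z<.045)&(~blue)
    print(" carrier z",np.round(np.percentile(z[car],[5,50,95]),4),car.sum(),rect(ray(c,np.argwhere(car)[:,::-1],.032)))
    am=box&(((H<18)&(S>120))&(V>40));
    for lo,hi,nm in((0,3,'red'),(4,18,'amber'),(45,85,'green')):
        m=box&(H>=lo)&(H<=hi)&(S>110)&(V>40)
        for i,(a) in enumerate(cv2.connectedComponentsWithStats(m.astype(np.uint8))[2][1:]):
            if a[4]>40:
                mm=m.copy();mm[:]=0;mm[a[1]:a[1]+a[3],a[0]:a[0]+a[2]]=m[a[1]:a[1]+a[3],a[0]:a[0]+a[2]]
                print(" ",nm,a,np.round(np.median(W[mm],0),3))
    cv2.imwrite(f"pics/{n}1.png",cv2.resize(p[140:300,120:400,::-1],None,fx=2.8,fy=2.8,interpolation=2))
E
```

```text
scene
 blue 1155 856 z [0.0155 0.0257 0.0283] (array([516.4, -61.9]), array([416.6, 246.6]), 0.82)
 plate z 0.008693308447011883
 carrier z [0.0284 0.0312 0.0334] 1077 (array([522.9, -88.9]), array([114.7,  92.9]), 85.85)
  red [136 222  20  25 365] [ 0.765 -0.127  0.033]
  amber [263 150  30   3  49] [ 0.315 -0.216  0.029]
  amber [152 174  14  10 105] [ 0.636 -0.285  0.038]
  amber [222 183  48  28 545] [ 0.52  -0.093  0.031]
  green [259 274  29  13 150] [0.651 0.142 0.011]
side
 blue 603 381 z [0.0136 0.0257 0.0285] (array([607.2, -74. ]), array([219.6, 168.5]), 77.59)
 plate z 0.009406518532654284
 carrier z [0.0288 0.0318 0.0338] 953 (array([ 515.7, -101.1]), array([119.7,  89.5]), 86.03)
  red [359 196  18  23 305] [ 0.753 -0.151  0.026]
  amber [246 192  35  22 410] [ 0.513 -0.099  0.032]
  amber [324 242  18  12 171] [ 0.622 -0.306  0.038]
  green [282 170  19   6  71] [0.621 0.095 0.009]
```

View pics/scene1.png

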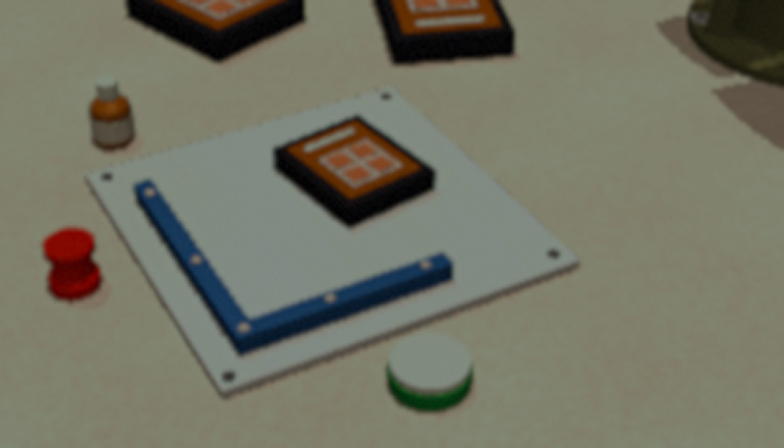

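The crop confirms the carrier on the plate at crop (355,170). It is the smallest, measuring about 93x115 mm. The plate corners are at crop (88,178), (388,90), (578,265) and (225,395). Next comes the coarse plate pose and the move that brings the wrist camera above it.

Run:
```python
from h import *
from scipy.spatial.transform import Rotation as R
c=env.get_calibration("scene")
k=np.array([(88,178),(388,90),(578,265),(225,395)])/2.8+(120,140)
P=ray(c,k,.01);print(np.round(P*1000,0)); print(np.linalg.norm(P-np.roll(P,1,0),axis=1), P.mean(0))
cw=env.get_calibration("wrist");s=env.get_state();q=s["orientation"];T=R.from_quat(q[[1,2,3,0]])
M=np.linalg.inv(cw["world_to_cam"]);print("tool axes",np.round(T.as_matrix(),3).tolist())
print("cam in tool",np.round(T.inv().apply(M[:3,3]-s["tool_pos"]),4),"look",np.round(T.inv().apply(-M[:3,2]),3),cw["fx"])
for d in ([.55,-.05,.36],[.45,-.05,.36]): print(np.round(T.inv().apply(np.array(d)-s["tool_pos"])*1000))
```

```text
[[ 685. -242.   10.]
 [ 400. -182.   10.]
 [ 464.  110.   10.]
 [ 750.   46.   10.]]
[0.29541993 0.29119752 0.29829659 0.2922702 ] [ 0.57476532 -0.06698509  0.01      ]
tool axes [[-0.935, 0.354, -0.001], [0.354, 0.935, -0.001], [0.0, -0.001, -1.0]]
cam in tool [ 0.0832 -0.0005 -0.1691] look [-0.325 -0.001  0.946] 276.6442405951818
[-532. -452. -155.]
[-439. -487. -155.]
```

```bash
python3 -m crank '[[-130,-117,-4,-2],[-260,-234,-8,-5],[-390,-350,-12,-7],[-517,-468,-16,-9],[-517,-468,-16,-9],[-517,-468,-16,-9],[-517,-468,-16,-9],[-517,-468,-16,-9],[-517,-468,-16,-9],[-517,-468,-16,-9],[-517,-468,-16,-9],[-517,-468,-16,-9],[-517,-468,-16,-9],[-517,-468,-16,-9],[-517,-468,-16,-9],[-517,-468,-16,-9],[-517,-468,-16,-9],[-517,-468,-16,-9],[-517,-468,-16,-9],[-517,-468,-16,-9]]' 50
python3 - <<'E'
from h import *
print(env.get_state()["tool_pos"], np.round(env.get_state()["qd"],3))
c=env.get_calibration("wrist");p,d=env.snapshot("wrist");np.savez("w1.npz",p=p,d=d,M=c["world_to_cam"]);cv2.imwrite("pics/w1.png",p[:,:,::-1])
E
```

```text
time: 2.1
tool_pos: [0.5301, -0.0587, 0.2211]
orientation: [0.0, 0.101, 0.995, 0.0]
force: [-0.2, 0.2, -0.2]
finger_gap: 0.499
gripper_force: 0.0
[ 0.53008217 -0.05866129  0.22107892] [-0.006  0.001  0.004 -0.    -0.001 -0.002]
```

View pics/w1.png

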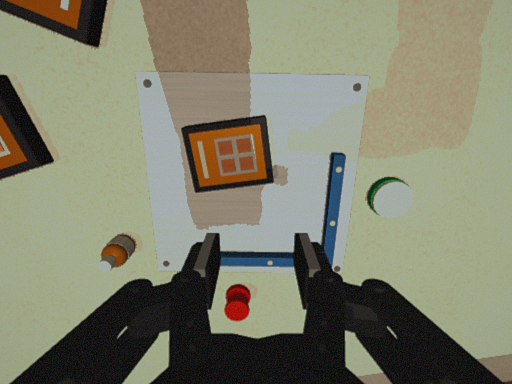

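The wrist view shows the carrier at (228,153), the +y fence around column 336 and the +x fence around row 260. The bottle is at (118,250), the loupe at (237,302) and the wafer box at (390,197).

```bash
cat > m.py <<'E'
from h import *
from scipy.spatial.transform import Rotation as R
def measure(p,d,c):
    W=cloud(c,d);z=W[...,2];H,S,V=cv2.split(cv2.cvtColor(p,cv2.COLOR_RGB2HSV));v,u=np.indices(V.shape)
    blue=(H>95)&(H<130)&(S>120)&(z>.022)&(z<.034)
    wp=ray(c,np.argwhere(blue)[:,::-1],.028)[:,:2]; 
    return W,H,S,V,blue,wp
def lines(wp,yaw,o):
    "split the fence-top points into the two arms in the guessed frame; return origin,yaw refined"
    for _ in range(4):
        r=np.array([[np.cos(yaw),-np.sin(yaw)],[np.sin(yaw),np.cos(yaw)]]);q=(wp-o)@r
        ay=(abs(q[:,1]-.108)<.014)&(q[:,0]>-.055)&(q[:,0]<.09); ax=(abs(q[:,0]-.108)<.014)&(q[:,1]>-.095)&(q[:,1]<.09)
        res=[]
        if ay.sum()>60: k=np.polyfit(q[ay,0],q[ay,1],1);dy=k[1]-.108;dyaw=k[0];
        else: dy=dyaw=0
        dx=np.mean(q[ax,0]+dyaw*q[ax,1])-.108 if ax.sum()>30 else 0
        o=o+r@[dx,dy];yaw+=dyaw
    q=(wp-o)@np.array([[np.cos(yaw),-np.sin(yaw)],[np.sin(yaw),np.cos(yaw)]])
    print("fence y arm: n",ay.sum(),"y",np.round(np.percentile(q[ay,1],[2,98])*1e3,1),"x from",round(q[:,0].min()*1e3,1),"; x arm: n",ax.sum(),"x",np.round(np.percentile(q[ax,0],[2,98])*1e3,1) if ax.any() else "")
    return o,yaw
E
python3 - <<'E'
from m import *
f=np.load("w1.npz");p,d=f["p"],f["d"];c=env.get_calibration("wrist");c["world_to_cam"]=f["M"]
W,H,S,V,blue,wp=measure(p,d,c)
o,yaw=lines(wp,-.21,np.array([.587,-.059]));print("plate",np.round(o,4),round(yaw,4))
z=W[...,2];b=np.zeros(V.shape,bool);b[105:200,172:282]=1
m=(b&(z>.024)&(z<.042)).astype(np.uint8);m=cv2.morphologyEx(m,cv2.MORPH_OPEN,np.ones((3,3)))
print("carrier z",np.median(z[m>0]),m.sum());rc=rect(ray(c,np.argwhere(m)[:,::-1],.032));print(rc)
e=np.array(rc[0])/1e3-o;r=np.array([[np.cos(yaw),-np.sin(yaw)],[np.sin(yaw),np.cos(yaw)]]);print("carrier in plate",np.round(e@r*1e3,1))
s=env.get_state();q=s["orientation"];T=R.from_quat(q[[1,2,3,0]]).as_matrix();print("tool",s["tool_pos"],"x az",np.degrees(np.arctan2(T[1,0],T[0,0])),"tcp in plate",np.round((s["tool_pos"][:2]-o)@r*1e3,1),"plate -x az",180+np.degrees(yaw), env.grasp_offset)
E
```

```text
fence y arm: n 1034 y [100.1 116.1] x from -220.5 ; x arm: n 682 x [ 99.5 116.5]
plate [ 0.5778 -0.0694] -0.2193
carrier z 0.03272252047214563 5596
(array([517.1, -94.8]), array([109.4,  90.1]), 85.89)
carrier in plate [-53.8 -38. ]
tool [ 0.53014933 -0.05884084  0.22110235] x az 168.3412393703211 tcp in plate [-48.8  -0.1] plate -x az 167.43785576122696 0.0187
```

The carrier measures 109x90 mm at plate (-54,-38), yawed +0.148 rad to the plate, and the fences fit their nominal geometry. Next I square the tool to the plate and descend behind the -x face.

```bash
python3 -m crank '[[50,-19,20,0.9],[97,-36,40,0.9],[97,-36,80,0.9],[97,-36,120,0.9],[97,-36,160,0.9],[97,-36,190,0.9],[97,-36,200,0.9],[97,-36,206,0.9],[97,-36,209,0.9],[97,-36,209,0.9],[97,-36,209,0.9]]' 50
cat > st.py <<'E'
from m import *
s=env.get_state();o=np.array([.5778,-.0694]);yaw=-.2193;r=np.array([[np.cos(yaw),-np.sin(yaw)],[np.sin(yaw),np.cos(yaw)]])
q=s["orientation"];T=R.from_quat(q[[1,2,3,0]]).as_matrix()
print("tcp plate",np.round((s["tool_pos"][:2]-o)@r*1e3,1),"z",round(s["tool_pos"][2],4),"x az rel -x",round(np.degrees(np.arctan2(T[1,0],T[0,0])-yaw)-180,2),"F plate",np.round(s["force"][:2]@r,1),s["force"][2].round(1))
E
python3 st.py
```

```text
time: 3.25
tool_pos: [0.4291, -0.0753, 0.013]
orientation: [0.001, 0.11, 0.994, -0.0]
force: [-0.2, -0.9, 0.3]
finger_gap: 0.5
gripper_force: 0.0
tcp plate [-143.8  -38.1] z 0.013 x az rel -x -0.06 F plate [ 0.  -0.9] 0.3
```

```bash
python3 -m crank '[[-10,0,0,0],[-20,0,0,0],[-26,0,0,0],[-32,0,0,0],[-38,0,0,0],[-44,0,0,0],[-50,0,0,0],[-56,0,0,0],[-62,0,0,0],[-68,0,0,0],[-74,0,0,0],[-80,0,0,0],[-86,0,0,0],[-92,0,0,0],[-98,0,0,0],[-104,0,0,0],[-110,0,0,0],[-115,0,0,0],[-120,0,0,0],[-120,0,0,0]]' 50
python3 st.py
python3 - <<'E'
from h import *
c=env.get_calibration("wrist");p,d=env.snapshot("wrist");np.savez("w2.npz",p=p,d=d,M=c["world_to_cam"]);cv2.imwrite("pics/w2.png",p[:,:,::-1])
E
```

```text
time: 5.25
tool_pos: [0.5459, -0.1015, 0.012]
orientation: [0.0, 0.11, 0.994, -0.0]
force: [0.7, 0.1, 0.4]
finger_gap: 0.498
gripper_force: 0.0
tcp plate [-24.2 -38.3] z 0.012 x az rel -x -0.07 F plate [0.6 0.3] 0.4
```

View pics/w2.png

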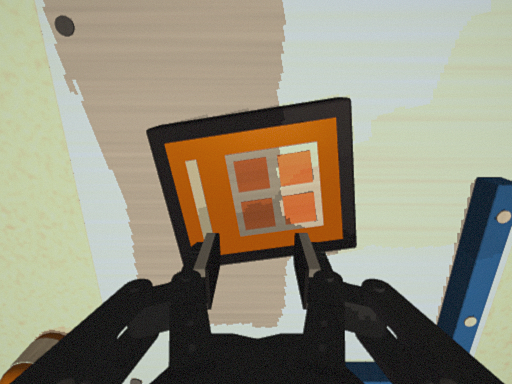

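The fingertips at rows 235-240 overlap the carrier's +x edge, while the carrier's -x edge is at row ~110. It looks as if the fingers passed over it or never touched it. I'll measure the carrier and look from the side.

Run:
```python
from m import *
f=np.load("w2.npz");p,d=f["p"],f["d"];c=env.get_calibration("wrist");c["world_to_cam"]=f["M"]
o=np.array([.5778,-.0694]);yaw=-.2193;r=np.array([[np.cos(yaw),-np.sin(yaw)],[np.sin(yaw),np.cos(yaw)]])
pr=lambda uv,z:np.round((ray(c,uv,z)[:,:2]-o)@r*1e3,1)
print(pr([(148,129),(351,98),(356,248),(192,262)],.032))
W=cloud(c,d)
for u,v in((160,140),(250,150),(345,150),(330,245),(240,250),(214,240),(303,240)): print(u,v,np.round((W[v,u,:2]-o)@r*1e3,1),W[v,u,2])
p,d=env.snapshot("side");cv2.imwrite("pics/side2.png",cv2.resize(p[130:270,180:400,::-1],None,fx=3.4,fy=3.4,interpolation=2))
```

```text
[[ -89.6  -96.5]
 [-105.     9.5]
 [ -17.2   22.2]
 [  -7.4  -79.5]]
160 140 [-83.9 -90.5] 0.032850401898531834
250 150 [-78.5 -42.4] 0.03339484580452498
345 150 [-78.4   8.8] 0.033176756648870015
330 245 [-19.5   6. ] 0.03219294837831499
240 250 [-16.8 -49.1] 0.03335623378637101
214 240 [-34.4 -61.4] 0.052148880053191043
303 240 [-34.7 -14.6] 0.05288366517884943
```

View pics/side2.png

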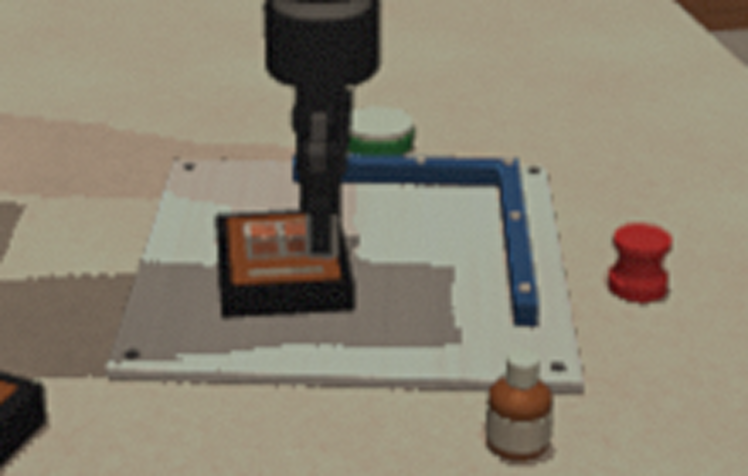

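Run:
```python
from m import *
f=np.load("w2.npz");p,d=f["p"],f["d"];c=env.get_calibration("wrist");print("cam M diff",np.abs(c["world_to_cam"]-f["M"]).max())
c["world_to_cam"]=f["M"];M=np.linalg.inv(f["M"]);s=env.get_state();print("tcp",s["tool_pos"],"cam-tcp",np.round(M[:3,3]-s["tool_pos"],4),s["finger_gap"])
o=np.array([.5778,-.0694]);yaw=-.2193;r=np.array([[np.cos(yaw),-np.sin(yaw)],[np.sin(yaw),np.cos(yaw)]])
W=cloud(c,d);V=p.max(2)
for u in(205,209,213,217,299,303,307,312): print(u,[(v,*np.round((W[v,u,:2]-o)@r*1e3).astype(int),round(W[v,u,2]*1e3)) for v in range(228,262,4)])
print("tcp px",proj(c,s["tool_pos"]))
```

```text
cam M diff 0.0009073941107289318
tcp [ 0.54493314 -0.10130061  0.01180717] cam-tcp [-0.0805  0.0175  0.1692] 0.4966669662356609
205 [(228, np.int64(-32), np.int64(-69), 34), (232, np.int64(-28), np.int64(-70), 32), (236, np.int64(-34), np.int64(-67), 48), (240, np.int64(-34), np.int64(-66), 52), (244, np.int64(-35), np.int64(-65), 57), (248, np.int64(-35), np.int64(-65), 61), (252, np.int64(-35), np.int64(-64), 64), (256, np.int64(-35), np.int64(-63), 68), (260, np.int64(-35), np.int64(-63), 71)]
209 [(228, np.int64(-32), np.int64(-67), 34), (232, np.int64(-29), np.int64(-68), 32), (236, np.int64(-34), np.int64(-65), 48), (240, np.int64(-35), np.int64(-64), 53), (244, np.int64(-34), np.int64(-63), 56), (248, np.int64(-34), np.int64(-63), 60), (252, np.int64(-35), np.int64(-62), 64), (256, np.int64(-35), np.int64(-61), 68), (260, np.int64(-34), np.int64(-61), 71)]
213 [(228, np.int64(-31), np.int64(-65), 32), (232, np.int64(-29), np.int64(-65), 33), (236, np.int64(-35), np.int64(-62), 48), (240, np.int64(-34), np.int64(-62), 52), (244, np.int64(-35), np.int64(-61), 57), (248, np.int64
[... 1384 characters left out ...]
nt64(-12), 48), (240, np.int64(-34), np.int64(-12), 52), (244, np.int64(-35), np.int64(-13), 57), (248, np.int64(-35), np.int64(-14), 61), (252, np.int64(-35), np.int64(-15), 65), (256, np.int64(-35), np.int64(-15), 68), (260, np.int64(-34), np.int64(-15), 70)]
312 [(228, np.int64(-31), np.int64(-6), 32), (232, np.int64(-28), np.int64(-6), 32), (236, np.int64(-26), np.int64(-6), 32), (240, np.int64(-23), np.int64(-5), 33), (244, np.int64(-31), np.int64(-9), 51), (248, np.int64(-34), np.int64(-11), 60), (252, np.int64(-35), np.int64(-12), 65), (256, np.int64(-35), np.int64(-13), 68), (260, np.int64(-35), np.int64(-13), 71)]
tcp px (np.float64(257.6194093695685), np.float64(222.0618553717523))
```

```bash
python3 - <<'E'
from m import *
c=env.get_calibration("side");o=np.array([.5778,-.0694]);yaw=-.2193;r=np.array([[np.cos(yaw),-np.sin(yaw)],[np.sin(yaw),np.cos(yaw)]])
for z in(.012,.02,.03,.04,.046,.055): print(z,np.round(proj(c,np.r_[o+r@[-.024,-.065],z]),1))
print("tip seen at",180+322/3.4,130+253/3.4)
E
python3 -m crank '[[30,0,0,0],[60,0,0,0],[90,0,0,0],[122,0,0,0],[122,0,0,0],[122,0,5,0],[122,0,10,0],[122,0,14,0],[122,0,17,0],[122,0,19,0],[122,0,20,0],[122,0,20,0],[122,0,20,0]]' 50
python3 st.py
```

```text
0.012 [275.1 215.6]
0.02 [275.1 212.6]
0.03 [275.  208.9]
0.04 [275.  205.1]
0.046 [275.  202.8]
0.055 [275.  199.3]
tip seen at 274.70588235294116 204.41176470588235
time: 6.65
tool_pos: [0.4261, -0.0746, -0.0081]
orientation: [0.0, 0.11, 0.994, 0.0]
force: [0.2, -0.9, -0.9]
finger_gap: 0.502
gripper_force: 0.0
tcp plate [-146.9  -38.1] z -0.0081 x az rel -x -0.06 F plate [ 0.3 -0.9] -0.9
```

Side and wrist views agree that the real fingertips sit about 32 mm above the reported TCP height, so I'll go by the measured height. One more small step down, then check.

```bash
python3 -m crank '[[0,0,2,0],[0,0,4,0],[0,0,6,0],[0,0,6,0]]' 50
python3 st.py
python3 - <<'E'
from m import *
c=env.get_calibration("wrist");p,d=env.snapshot("wrist");W=cloud(c,d)
for u in(207,213,303,307): print(u,[round(W[v,u,2]*1e3) for v in range(222,250,2)])
E
```

```text
time: 7.05
tool_pos: [0.4257, -0.0746, -0.0144]
orientation: [-0.0, 0.11, 0.994, 0.0]
force: [0.5, 0.5, 1.1]
finger_gap: 0.498
gripper_force: 0.0
tcp plate [-147.3  -38.1] z -0.0144 x az rel -x -0.06 F plate [0.4 0.5] 1.1
207 [3, 6, 9, 10, 10, 9, 20, 23, 24, 26, 28, 30, 33, 35]
213 [2, 7, 9, 10, 10, 11, 18, 21, 23, 26, 28, 30, 32, 35]
303 [4, 6, 8, 9, 10, 11, 20, 23, 25, 26, 28, 31, 33, 34]
307 [3, 5, 8, 10, 10, 10, 20, 22, 24, 27, 29, 30, 34, 33]
```

The tips are now about 19 mm up, 9 mm above the plate and 13 mm below the carrier's top. Now the push.

```bash
python3 -m crank '[[-10,0,0,0],[-20,0,0,0],[-26,0,0,0],[-32,0,0,0],[-38,0,0,0],[-44,0,0,0],[-50,0,0,0],[-56,0,0,0],[-62,0,0,0],[-68,0,0,0],[-74,0,0,0],[-80,0,0,0],[-86,0,0,0],[-92,0,0,0],[-98,0,0,0],[-104,0,0,0],[-110,0,0,0],[-115,0,0,0],[-120,0,0,0],[-120,0,0,0]]' 50
python3 st.py
python3 - <<'E'
from m import *
c=env.get_calibration("scene");p,d=env.snapshot("scene");cv2.imwrite("pics/scene3.png",cv2.resize(p[140:300,120:400,::-1],None,fx=2.8,fy=2.8,interpolation=2))
E
```

```text
time: 9.1
tool_pos: [0.5443, -0.1011, -0.0139]
orientation: [0.001, 0.11, 0.994, -0.0]
force: [-0.0, -0.3, 0.6]
finger_gap: 0.498
gripper_force: 0.0
tcp plate [-25.8 -38.3] z -0.0139 x az rel -x -0.07 F plate [ 0.1 -0.3] 0.6
```

View pics/scene3.png

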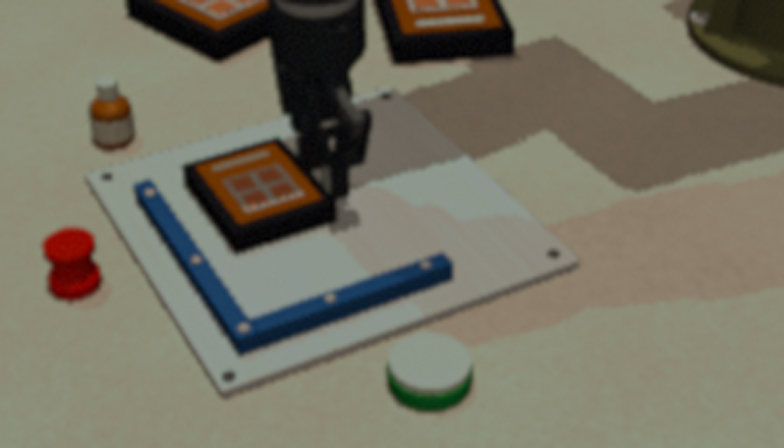

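The carrier, at crop (260,195), moved and is squared to the fingers. I'll continue to about 4 mm short of the x fence, then go round to its -y side.

```bash
python3 -m crank '[[-5,0,0,0],[-10,0,0,0],[-15,0,0,0],[-19,0,0,0],[-21,0,0,0],[-21,0,0,0],[-21,0,0,0]]' 50
python3 st.py
python3 - <<'E'
from m import *
c=env.get_calibration("wrist");p,d=env.snapshot("wrist");np.savez("w3.npz",p=p,d=d,M=c["world_to_cam"]);W=cloud(c,d);z=W[...,2]
o=np.array([.5778,-.0694]);yaw=-.2193;r=np.array([[np.cos(yaw),-np.sin(yaw)],[np.sin(yaw),np.cos(yaw)]])
q=np.c_[((W[...,:2].reshape(-1,2)-o)@r)*1e3,z.ravel()*1e3]
k=q[(abs(q[:,2]-32)<4)&(q[:,0]>5)&(q[:,0]<112)&(q[:,1]>-130)&(q[:,1]<80)]
print(len(k),np.percentile(k,[1,50,99],axis=0).round(1))
print("edges y by x-bin:",[(x,np.percentile(k[abs(k[:,0]-x)<4,1],[1,99]).round(1)) for x in(20,40,60,80)])
E
```

```text
time: 9.85
tool_pos: [0.5639, -0.1055, -0.014]
orientation: [0.0, 0.11, 0.994, -0.0]
force: [-1.6, 0.7, -0.4]
finger_gap: 0.504
gripper_force: 0.9
tcp plate [ -5.7 -38.3] z -0.014 x az rel -x -0.06 F plate [-1.7  0.4] -0.4
5725 [[  5.5 -98.1  28.5]
 [ 23.4 -42.   32.6]
 [ 65.7 -13.5  34.5]]Traceback (most recent call last):
  File "<stdin>", line 7, in <module>
    return _quantile_unchecked(
        a, q, axis, out, overwrite_input, method, keepdims, weights)
    return _ureduce(a,
                    func=_quantile_ureduce_func,
    ...<5 lines>...
                    overwrite_input=overwrite_input,
                    method=method)
    r = func(a, **kwargs)
    result = _quantile(arr,
                       quantiles=q,
    ...<2 lines>...
                       out=out,
                       weights=wgt)
    slices_having_nans = np.isnan(arr[-1, ...])
                                  ~~~^^^^^^^^^
IndexError: index -1 is out of bounds for axis 0 with size 0
```

```bash
python3 -m crank '[[12,0,0,0],[20,0,-30,0],[20,0,-75,4],[10,-20,-75,12],[0,-40,-75,20],[-15,-60,-75,28],[-30,-80,-75,36],[-50,-92,-75,44],[-57,-92,-75,52],[-57,-92,-75,60],[-57,-92,-75,68],[-57,-92,-75,76],[-57,-92,-75,84],[-57,-92,-75,90],[-57,-92,-75,90],[-57,-92,-75,90],[-57,-92,-75,90]]' 50
python3 st.py
python3 - <<'E'
from m import *
c=env.get_calibration("wrist");p,d=env.snapshot("wrist");np.savez("w4.npz",p=p,d=d,M=c["world_to_cam"]);cv2.imwrite("pics/w4.png",p[:,:,::-1])
E
```

```text
time: 11.6
tool_pos: [0.5994, -0.2078, 0.061]
orientation: [0.0, 0.78, 0.626, 0.0]
force: [-0.2, 0.1, 0.7]
finger_gap: 0.498
gripper_force: 0.0
tcp plate [  51.2 -130.4] z 0.061 x az rel -x -89.96 F plate [-0.2  0.1] 0.7
```

View pics/w4.png

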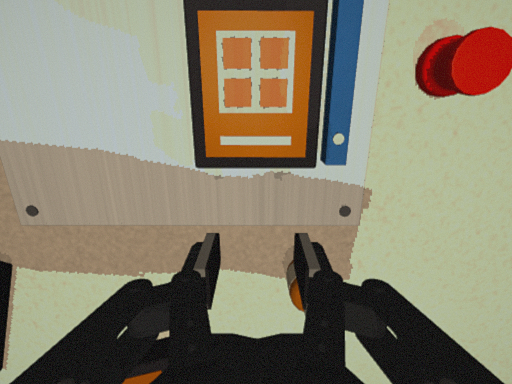

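The carrier's -y edge is at row 167, columns 195-315. There is a small gap to the x fence on the right, and the bottle is at (295,285), behind the fingers. I'll measure, then descend.

```bash
python3 - <<'E'
from m import *
f=np.load("w4.npz");p,d=f["p"],f["d"];c=env.get_calibration("wrist");c["world_to_cam"]=f["M"]
o=np.array([.5778,-.0694]);yaw=-.2193;r=np.array([[np.cos(yaw),-np.sin(yaw)],[np.sin(yaw),np.cos(yaw)]])
pr=lambda uv,z:np.round((ray(c,uv,z)[:,:2]-o)@r*1e3,1)
print("car corners",pr([(195,167),(315,167),(186,10),(326,10)],.032).tolist(),"fence inner top",pr([(322,163),(336,5)],.028).tolist())
W=cloud(c,d);b=W[270:300,285:298].reshape(-1,3);print("bottle",np.round((np.median(b,0)[:2]-o)@r*1e3),np.median(b,0)[2])
E
python3 -m crank '[[0,0,20,0],[0,0,40,0],[0,0,55,0],[0,0,65,0],[0,0,71,0],[0,0,75,0],[0,0,75,0],[0,0,75,0]]' 50
python3 st.py
```

```text
car corners [[6.2, -98.7], [94.8, -98.7], [8.0, 1.6], [94.7, 1.6]] fence inner top [[100.7, -96.7], [101.7, 5.3]]
bottle [  82. -205.] 0.029331370037058463
time: 12.45
tool_pos: [0.5996, -0.2079, -0.0135]
orientation: [0.0, 0.781, 0.625, 0.0]
force: [-0.6, -0.2, 1.0]
finger_gap: 0.499
gripper_force: 0.0
tcp plate [  51.4 -130.4] z -0.0135 x az rel -x -90.06 F plate [-0.6 -0.3] 1.0
```

```bash
python3 -m crank '[[10,0,0,0],[18,0,0,0],[24,0,0,0],[30,0,0,0],[36,0,0,0],[42,0,0,0],[48,0,0,0],[54,0,0,0],[60,0,0,0],[66,0,0,0],[72,0,0,0],[78,0,0,0],[84,0,0,0],[89,0,0,0],[94,0,0,0],[98,0,0,0],[101,0,0,0],[104,0,0,0],[106,0,0,0],[106,0,0,0]]' 50
python3 st.py
python3 -m crank '[[1,0,0,0],[2,0,0,0],[3,0,0,0],[3,0,0,0]]' 50
python3 st.py
```

```text
time: 14.45
tool_pos: [0.6227, -0.1044, -0.0137]
orientation: [0.001, 0.781, 0.625, -0.0]
force: [-1.3, -4.9, 4.3]
finger_gap: 0.498
gripper_force: 2.3
tcp plate [ 51.4 -24.4] z -0.0137 x az rel -x -90.07 F plate [-0.2 -5. ] 4.3
time: 14.85
tool_pos: [0.6232, -0.1019, -0.0137]
orientation: [0.001, 0.781, 0.625, -0.0]
force: [-0.7, -5.1, 4.8]
finger_gap: 0.505
gripper_force: 2.8
tcp plate [ 51.4 -21.8] z -0.0137 x az rel -x -90.09 F plate [ 0.4 -5.1] 4.8
```

```bash
python3 -m crank '[[1,0,0,0],[1,0,0,0],[1,0,0,0]]' 50 | grep force; python3 st.py
python3 -m crank '[[1,0,0,0],[1,0,0,0],[1,0,0,0]]' 50| grep force; python3 st.py
```

```text
force: [-2.5, -6.1, 4.0]
gripper_force: 2.8
tcp plate [ 51.4 -20.9] z -0.0137 x az rel -x -90.09 F plate [-1.1 -6.5] 4.0
force: [-1.1, -5.5, 4.8]
gripper_force: 2.8
tcp plate [ 51.4 -19.9] z -0.0137 x az rel -x -90.09 F plate [ 0.1 -5.6] 4.8
```

```bash
cat > look.py <<'E'
import sys
from m import *
c=env.get_calibration("wrist");p,d=env.snapshot("wrist");cv2.imwrite(f"pics/{sys.argv[1]}.png",p[:,:,::-1]);np.savez(sys.argv[1]+".npz",p=p,d=d,M=c["world_to_cam"])
W=cloud(c,d);H,S,V=cv2.split(cv2.cvtColor(p,cv2.COLOR_RGB2HSV));z=W[...,2]
o=np.array([.5778,-.0694]);yaw=-.2193;r=np.array([[np.cos(yaw),-np.sin(yaw)],[np.sin(yaw),np.cos(yaw)]])
Q=((W[...,:2]-o)@r)*1e3;blue=(H>95)&(H<130)&(S>120)
car=(abs(z-.032)<.004)&~blue&(Q[...,0]>-20)&(Q[...,0]<103)&(Q[...,1]<103)&(Q[...,1]>-60)&(V<240)
ft=blue&(abs(z-.028)<.004);e=lambda a,q:np.round(np.percentile(a,q),1) if len(a)>20 else None
for x in(20,50,80): m=abs(Q[...,0]-x)<4;print("x",x,"car y",e(Q[...,1][m&car],[1,99]),"fence y",e(Q[...,1][m&ft&(Q[...,1]>85)],[1,99]))
for y in(0,30,60): m=abs(Q[...,1]-y)<4;print("y",y,"car x",e(Q[...,0][m&car],[1,99]),"fence x",e(Q[...,0][m&ft&(Q[...,0]>85)],[1,99]))
E
python3 look.py w5
```

```text
x 20 car y [-13.6  96.5] fence y None
x 50 car y [-6.8 96.5] fence y None
x 80 car y [-13.1  96.3] fence y None
y 0 car x [ 7.3 94.3] fence x [102.6 118.1]
y 30 car x [ 7.5 94.4] fence x [102.6 118.1]
y 60 car x [ 7.4 94.4] fence x [102.6 118.2]
```

View pics/w5.png

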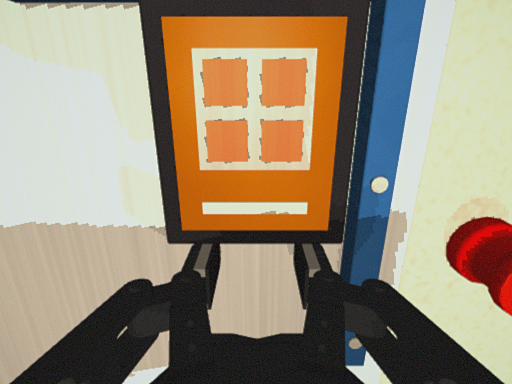

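The carrier is square, with about 6 mm gap to the x fence, and its +y edge is out of frame. I'll keep nudging +y until the force rises.

```bash
python3 -m crank '[[1,0,0,0],[1,0,0,0],[1,0,0,0]]' 50 | grep force; 
python3 -m crank '[[1,0,0,0],[1,0,0,0],[1,0,0,0]]' 50| grep force; python3 -m crank '[[1,0,0,0],[1,0,0,0],[1,0,0,0]]' 50| grep force; python3 st.py
```

```text
force: [-1.4, -6.2, 4.3]
gripper_force: 2.8
force: [-2.0, -7.3, 5.3]
gripper_force: 3.8
force: [-2.4, -10.2, 5.6]
gripper_force: 5.2
tcp plate [ 51.4 -18.6] z -0.0137 x az rel -x -90.13 F plate [ -0.2 -10.5] 5.6
```

Contact with the y fence: the force went from 5 to 10 N and the tool moved less than commanded. Now I back off, return to the -x side and push home in +x.

```bash
python3 -m crank '[[-6,0,0,0],[-14,0,0,0],[-14,0,-40,0],[-14,0,-75,-4],[0,-20,-75,-12],[20,-40,-75,-20],[40,-60,-75,-28],[60,-80,-75,-36],[63,-86,-75,-44],[63,-86,-75,-52],[63,-86,-75,-60],[63,-86,-75,-68],[63,-86,-75,-76],[63,-86,-75,-84],[63,-86,-75,-90],[63,-86,-75,-90],[63,-86,-75,-90],[63,-86,-75,-90]]' 50
python3 st.py; python3 look.py w6
```

```text
time: 18.2
tool_pos: [0.5537, -0.016, 0.0608]
orientation: [-0.0, 0.111, 0.994, 0.0]
force: [-0.8, 0.4, -0.1]
finger_gap: 0.504
gripper_force: 0.0
tcp plate [-35.1  46.8] z 0.0608 x az rel -x -0.16 F plate [-0.8  0.2] -0.1
x 20 car y [15.4 76.3] fence y [108.  116.7]
x 50 car y [ 8.6 82.8] fence y None
x 80 car y [ 3.7 87.5] fence y None
y 0 car x [63.7 89.3] fence x None
y 30 car x [ 5.9 91. ] fence x None
y 60 car x [ 6.1 91.6] fence x None
```

View pics/w6.png

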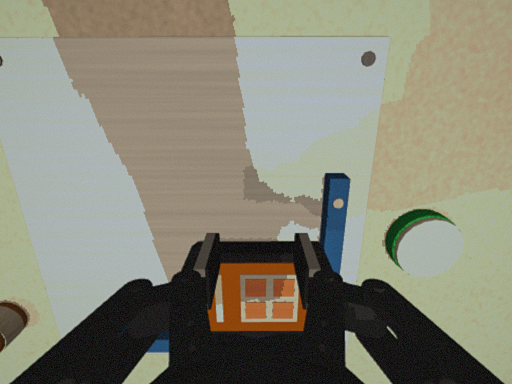

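The view shows the -x edge of the carrier between and beyond the fingers at row ~245. The fingers are well short of it, at plate x = -35. I'll descend and push.

```bash
python3 -m crank '[[0,0,25,-0.2],[0,0,50,-0.2],[0,0,65,-0.2],[0,0,72,-0.2],[0,0,75,-0.2],[0,0,75,-0.2],[-6,0,75,-0.2],[-12,0,75,-0.2],[-18,0,75,-0.2],[-23,0,75,-0.2],[-27,0,75,-0.2],[-30,0,75,-0.2],[-32,0,75,-0.2],[-33,0,75,-0.2],[-33,0,75,-0.2]]' 50 | grep force
python3 st.py
python3 -m crank '[[-1,0,0,0],[-1,0,0,0],[-1,0,0,0]]' 50 | grep force; python3 -m crank '[[-1,0,0,0],[-1,0,0,0],[-1,0,0,0]]' 50 | grep force
python3 st.py
```

```text
force: [-8.7, 1.4, 6.4]
gripper_force: 4.4
tcp plate [-5.5 46.3] z -0.0147 x az rel -x 0.13 F plate [-8.8 -0.6] 6.4
force: [-3.7, -1.6, -0.9]
gripper_force: 1.7
force: [-1.5, -1.0, -2.1]
gripper_force: 1.1
tcp plate [ 0.2 46.7] z -0.0143 x az rel -x 0.13 F plate [-1.3 -1.3] -2.1
```

```bash
python3 -m crank '[[-1,0,0,0],[-1,0,0,0],[-1,0,0,0]]' 50 | grep force; python3 -m crank '[[-1,0,0,0],[-1,0,0,0],[-1,0,0,0]]' 50 | grep force
python3 st.py;python3 -m crank '[[-1,0,0,0],[-1,0,0,0],[-1,0,0,0]]' 50 | grep force; python3 st.py
```

```text
force: [-2.7, -0.1, -1.8]
gripper_force: 1.0
force: [-4.7, 1.1, 1.2]
gripper_force: 2.6
tcp plate [ 1.3 46.9] z -0.0141 x az rel -x 0.14 F plate [-4.9 -0. ] 1.2
force: [-7.6, 1.3, 4.6]
gripper_force: 4.0
tcp plate [ 1.3 46.9] z -0.0141 x az rel -x 0.15 F plate [-7.7 -0.3] 4.6
```

The force builds without motion, which could be stiction, since it broke away near 9 N before. I'll push harder to tell.

```bash
for i in 1 ; do python3 -m crank '[[-1,0,0,0],[-2,0,0,0],[-2,0,0,0]]' 50 | grep force; done; python3 st.py; python3 -m crank '[[-1,0,0,0],[-2,0,0,0],[-2,0,0,0]]' 50 | grep force;  python3 st.py
```

```text
force: [-13.2, 2.6, 10.1]
gripper_force: 7.1
tcp plate [ 1.2 46.9] z -0.0141 x az rel -x 0.16 F plate [-13.5  -0.3] 10.1
force: [-18.7, 5.5, 17.1]
gripper_force: 9.9
tcp plate [ 1.1 46.9] z -0.0142 x az rel -x 0.16 F plate [-19.5   1.3] 17.1
```

Nearly 20 N with no motion, so the carrier is seated on the x fence. I'll back off, rise and look from above to check both gaps.

```bash
python3 -m crank '[[8,0,0,0],[16,0,0,0],[16,0,-40,0],[16,0,-80,0],[0,15,-120,0],[-20,30,-160,0],[-40,30,-200,0],[-50,30,-235,0],[-50,30,-235,0],[-50,30,-235,0],[-50,30,-235,0],[-50,30,-235,0]]' 50 | grep -v ori
python3 st.py; python3 look.py w7
```

```text
time: 23.05
tool_pos: [0.649, -0.0068, 0.2193]
force: [0.1, -0.1, 0.4]
finger_gap: 0.498
gripper_force: 0.0
tcp plate [55.9 76.6] z 0.2193 x az rel -x 0.14 F plate [ 0.2 -0.1] 0.4
x 20 car y [ -7.2 100.2] fence y [101.8 116.2]
x 50 car y [-7.3 99.9] fence y [101.2 116. ]
x 80 car y [-7.  99.2] fence y [101.4 115.7]
y 0 car x [ 13.1 101. ] fence x [104.3 116.5]
y 30 car x [ 13.9 100.9] fence x [104.2 116.4]
y 60 car x [ 13.9 101.4] fence x [104.  116.6]
```

View pics/w7.png

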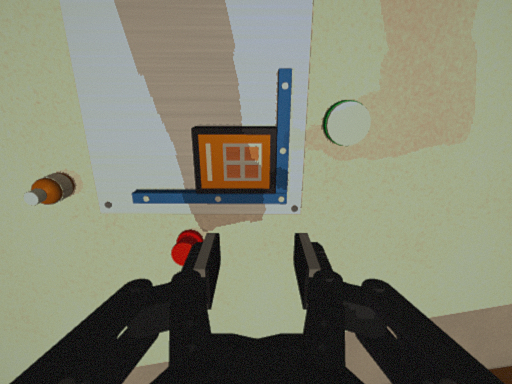

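From above, the carrier at (235,160) is flush with both blue fences. The edge figures agree within about 1 mm and it is square, while the bottle (50,190), loupe (187,248) and wafer box (347,122) are still standing. The arm is clear, so I'm handing in.

```bash
python3 -c "
from cell import env
print(env.finish_job())"
```

```text
the job is handed in; nothing more can be done
None
```

The carrier is pushed flush into the corner, within about 1 mm of both fences by the last camera check; the three bystanders are still standing, the arm is clear, and the job is handed in (no verdict was returned).

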